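# Stand the casting on the test plate and hold the key switch on

## Robot

A 6-joint arm with a two-finger parallel gripper is mounted at the origin on the work surface. World frame = base frame: x ahead of the robot, y to its left, z up, the work surface at z = 0. Lengths are in m, angles in degrees, forces in N, time in s.
With the tool pointing down it reaches from about 0.325 to 0.85 m from the base axis. Payload 15.5 kg.
Tool frame: the origin (TCP) lies at the very end of the fingers, on their centre line; the grasp point (between the pads) lies arm.grip_depth behind it (arm.grip_depth is the distance from the TCP to the grasp point, in m); z points along the fingers, y is the line along which they close (so a half turn about z gives the same grasp; the last joint's range is limited). The gripper opens to 91 mm and grips with 3 to 60 N. Pads are 32 mm wide; open, the fingers measure 118 mm over their backs; the gripper's body (76 mm by 178 mm) begins 60 mm behind the grasp point.
Start: joints at [-82.019, 28.281, 77.091, -0, 74.628, -5.472], TCP at [0.145, -0.608, 0.214] pointing down, gripper open.
Joint ranges: [-166.48, 166.48], [-47.26, 123.95], [12.59, 153.08], [-70.14, 250.14], [6.76, 159.57], [-176.63, 176.63]. Speed limits (degrees/s): [108.29, 108.29, 147.25, 172.46, 172.46, 172.46].

## Interface

Orientations are given as a 3x3 rotation matrix whose columns are the frame's x, y, z axes.
In Python, from rig import arm gives the robot as it stands. Calls block until the motion is done:
- arm.move_to(position, orientation): joint-space move of the TCP to a pose.
- arm.move_l(position, orientation=None, feed=0.15): straight line of the TCP; orientation=None keeps the orientation; feed is the mean speed in m/s.
- arm.move_joints(angles): joint-space move.
- arm.grip(opening): finger opening in m; the grip force is fixed at half the most; returns when the fingers have stopped.
- arm.sleep(seconds).
- arm.solve_ik(position, orientation): joint angles nearest the present ones, or None.
- arm.snapshot(name): name is "scene" or "top"; returns the picture (480x640x3 uint8, red, green, blue); there is no depth.
- arm.get_calibration(name): a dict with "intrinsics" (3x3 intrinsics, pixels), "cam_to_world" (4x4, takes a point from camera to world coordinates). Camera axes: x right, y down, z forward; pixel columns grow to the right and rows downward; lengths in m; the calibration is good to about 2 mm. A picture is of the moment at which its call begins. get_calibration takes no time and is no camera call.
A pose or a line that the arm cannot do raises arm.Unreachable and nothing moves.
- arm.sign_off(): hands the job in; it is judged then, once.
Readings, each from a call of its own:
- arm.current_t(): time.
- arm.current_joint_positions(): joint angles.
- arm.current_dq(): joint speeds.
- arm.current_tau(): joint torques, N m.
- arm.current_ee_pos(): TCP position.
- arm.current_tool_rot(): TCP orientation.
- arm.current_force(): force on the tool from outside, world axes, zero at the start.
- arm.current_torque(): the same for the moment, N m.
- arm.current_width(): finger opening in m.
- arm.current_grasp_force(): force on a finger pad.
Only numpy, scipy, OpenCV 4.12 (cv2) and the standard library are available. Lean on these libraries where they do the work, as an engineer would, in place of code of your own. Each camera call takes 0.05 s, during which the arm holds its last target. There are 200 camera calls.

## Task

Start the test of the fallen casting: stand it upright on its foot, wholly on the flat steel test plate, and let go of it. Then take the key with the rectangular head from the wooden key block, push it fully home in the key switch (its pins are sticky, so wiggle it) and turn it a quarter turn clockwise to the stop. The switch springs back, so finish while still gripping the key and holding it turned, and do not knock over the two other castings.

Things in the scene. Friction and masses are not known exactly. Their poses are not given: they have to be found in the camera images.
- cast_mid (a point): The fallen grey cast housing: square foot 64 x 64 x 10 mm, round body 42 mm thick, square upper flange 54 x 54 x 8 mm (80 to 88 mm above the foot's underside), then a 10 mm stud with a steel ball; 130 mm tall, 0.3 to 0.55 kg. Point on its axis 65 mm above the foot's underside; z runs from foot to ball. At the start it lies on its side on the test plate, ball end 4 degrees low.
- cast_ball (a point): Centre of the 24 mm steel ball at the casting's upper end, 118 mm above the foot's underside and 30 mm above the upper flange; z from foot to ball. While the casting lies, it is 25 mm above the plate. Gripped on the ball from two level sides, square to the axis, and lifted, the casting swings foot-down by its own weight.
- plate_top (a point): Centre of the top face of the fixed square steel test plate, 200 x 200 x 12 mm; x and y along its edges, z up; top 12 mm above the bench.
- key_head (a point): Centre of the key's rectangular steel head, 34 mm wide (x), 10 mm thick (y), 36 mm tall (z, up). Below it: neck 12 x 8 mm, 12 mm tall; round collar 25 mm across, 4 mm thick, its underside 34 mm below this point; flat blade 16 mm wide (x), 5 mm thick (y), 28 mm long with a rounded end. It works either way round. 0.06 to 0.11 kg.
- block_top (a point): Centre of the top of the fixed wooden key block, 60 mm (x) by 180 mm (y), 40 mm high. Three round holes 20 mm wide, 52 mm apart along y, hold three upright keys resting on their collars: the one with the rectangular head (which hole varies), one with a round disc head, one with a thin T-bar head.
- keyway (a point): Centre of the keyway's mouth in the top of the brass rotor, 30 mm square, 72 mm above the bench, in the fixed grey switch box 120 x 120 x 70 mm, ringed by a dark bezel 56 mm across, 1 mm higher. Slot 18 mm long (x), 7 mm wide (y), 34 mm deep, chamfered mouth; z up; turns with the rotor. Home: the key's collar sits on the rotor, its head's centre 34 mm above this point.
- switch (a joint): Turn of the rotor: 0 at rest, grows clockwise seen from above, stop at 1.57 rad. A spring drives it back (0.02 to 0.15 N m). The key has about 0.15 rad of play in the slot and must turn that much farther. Two facing pairs of sprung sticky pins stand 2 mm out of the slot's long walls, 10 and 19 mm down: passing them takes up to about 20 N, less if the key is rocked a few degrees about its axis.
- spare0_mid (a point): A casting of the same shape and size standing upright on the bench, a bystander; point on its axis 65 mm up.
- spare1_mid (a point): The second such casting standing upright on the bench, a bystander; point on its axis 65 mm up.
- key: The same key; its origin lies on its axis at the collar's underside, 34 mm below the head's centre, axes as for its head.
- casting: The same fallen casting; its origin is the centre of its foot's underside, z along its axis towards the ball.
There are look-alikes about, which are no part of the job. Leave any pink look-alike of the casting alone. Leave any purple look-alike of the key alone.

How it is judged:
By the outcome, as a careful person would: the job done as asked, in the order asked, and still so for the second after the job is handed in, while the arm keeps its last pose, push and grip.
It also fails if it takes over 67 s, if anything falls off the work surface, if the arm or the gripper's body presses on something with over 40 N, if the wrist force passes 120 N, or if a joint passes its speed limit or range.

## Working session

There is one attempt and no reset: what is moved stays moved. The work goes in short steps, each a Python script; the robot and the scene stay as the last script left them, time stands still between calls to the robot, and variables do not carry over. Pictures are saved under pics/ and viewed, at most 10 in all, crops included, and the job is handed in when it is done.

```bash
mkdir -p pics; ls; python3 - <<'E'
from rig import arm
import cv2,numpy as np
for n in("scene","top"):
    cv2.imwrite(f"pics/{n}0.png",arm.snapshot(n)[:,:,::-1])
    c=arm.get_calibration(n);print(n,np.round(c["intrinsics"],1).tolist(),np.round(c["cam_to_world"],3).tolist())
print(arm.grip_depth,arm.current_t(),arm.current_tool_rot())
E
```

```text
pics
scene [[593.1, 0.0, 323.7], [0.0, 593.1, 232.5], [0.0, 0.0, 1.0]] [[0.414, 0.708, -0.572, 1.112], [0.91, -0.314, 0.271, -0.263], [0.012, -0.632, -0.774, 0.872], [0.0, 0.0, 0.0, 1.0]]
top [[601.7, 0.0, 325.8], [0.0, 601.7, 232.9], [0.0, 0.0, 1.0]] [[0.005, -0.99, 0.14, 0.356], [-1.0, -0.004, 0.007, 0.029], [-0.006, -0.141, -0.99, 1.364], [0.0, 0.0, 0.0, 1.0]]
0.0188 0.1 [[ 9.72561568e-01  2.32645600e-01 -1.42160549e-04]
 [ 2.32645614e-01 -9.72560958e-01  1.09578067e-03]
 [ 1.16668751e-04 -1.09878719e-03 -9.99999390e-01]]
```

View pics/scene0.png

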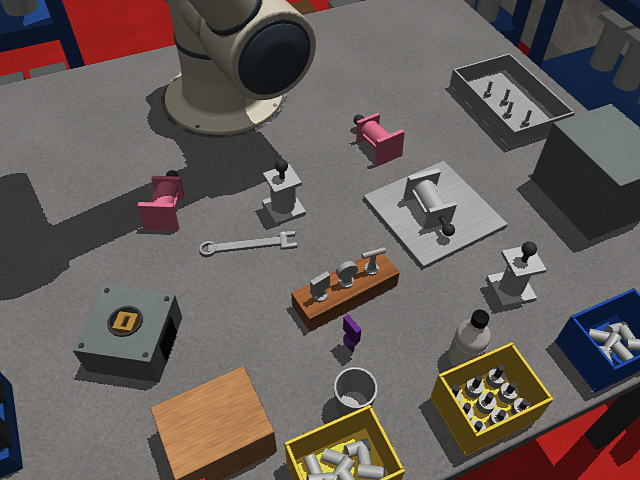

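View pics/top0.png

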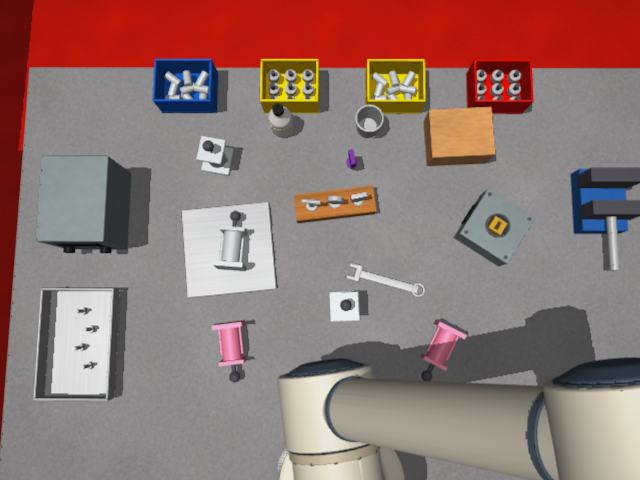

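The rectangular-head key is the hole on the right in the top view (360,198). The casting lies on the plate with its ball at top (236,216), and the switch rotor is at top (499,225). I'll enlarge these.

```bash
python3 - <<'E'
import cv2,numpy as np
t=cv2.imread("pics/top0.png");s=cv2.imread("pics/scene0.png")
r=lambda im,x,y,w,h:cv2.resize(im[y:y+h,x:x+w],(400,300),interpolation=cv2.INTER_CUBIC)
cv2.imwrite("pics/mont.png",np.vstack([np.hstack([r(t,170,195,120,90),r(t,285,170,100,75)]),np.hstack([r(t,450,180,100,75),r(s,280,235,120,90)])]))
E
```

```text
(no output)
```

View pics/mont.png

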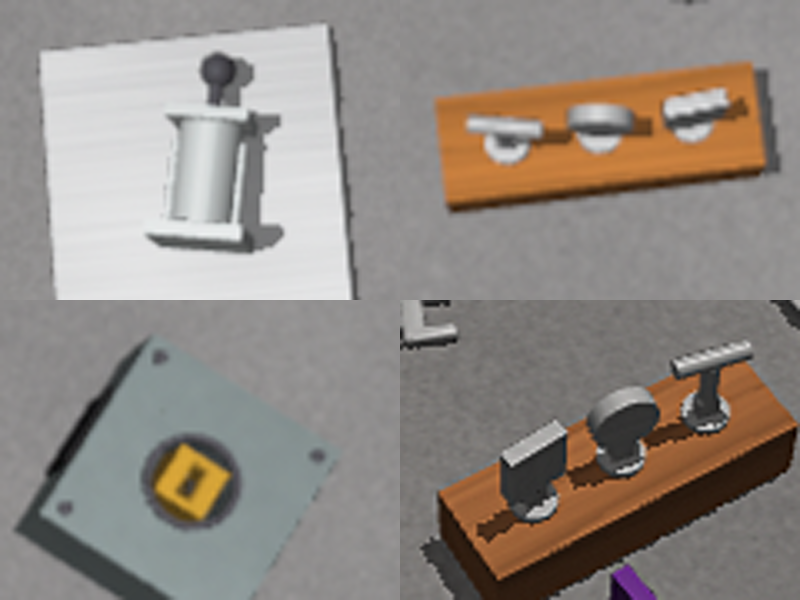

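```bash
cat > h.py <<'E'
from rig import arm
import cv2,numpy as np
C={n:arm.get_calibration(n) for n in("scene","top")}
def w(n,u,v,z):
    K=C[n]["intrinsics"];T=np.array(C[n]["cam_to_world"])
    d=T[:3,:3]@np.linalg.solve(K,[u,v,1]);return T[:3,3]+d*(z-T[2,3])/d[2]
def px(n,p):
    K=np.array(C[n]["intrinsics"]);T=np.array(C[n]["cam_to_world"])
    q=K@(T[:3,:3].T@(np.array(p)-T[:3,3]));return q[:2]/q[2]
def rot(yaw):  # tool down, closing (y) axis at yaw deg
    a=np.radians(yaw);y=np.array([np.cos(a),np.sin(a),0]);z=np.array([0,0,-1.])
    return np.column_stack([np.cross(y,z),y,z])
E
python3 - <<'E'
from h import *
ang=lambda a,b:np.degrees(np.arctan2(*(b-a)[[1,0]]))
t=cv2.imread("pics/top0.png");s=cv2.imread("pics/scene0.png")
for n,im,(x,y) in(("top",t,(499,225)),("scene",s,(125,321))):
    h=cv2.cvtColor(im,cv2.COLOR_BGR2HSV);m=cv2.inRange(h,(10,120,80),(35,255,255));k=np.zeros_like(m);k[y-20:y+20,x-22:x+22]=1;m*=k
    cs=cv2.findContours(m,0,1)[0];c=max(cs,key=cv2.contourArea);M=cv2.moments(c)
    u,v=M['m10']/M['m00'],M['m01']/M['m00'];print(n,"rotor",u,v,w(n,u,v,.072)[:2].round(4),cv2.contourArea(c))
    pts=np.array([w(n,*p[0],.072)[:2] for p in c],np.float32)*1000;print(cv2.minAreaRect(pts))
    f=np.zeros_like(m);cv2.drawContours(f,[c],-1,255,-1);hole=(f>0)&(m==0);
    g=cv2.cvtColor(im,cv2.COLOR_BGR2GRAY).astype(float);inn=cv2.erode(f,np.ones((3,3)))>0
    ys,xs=np.where(inn);wt=np.clip(130-g[ys,xs],0,None);P=np.array([w(n,a,b,.072)[:2] for a,b in zip(xs,ys)])
    c0=(P*wt[:,None]).sum(0)/wt.sum();Q=P-c0;e,V=np.linalg.eigh((Q*wt[:,None]).T@Q);print("slot",c0.round(4),np.degrees(np.arctan2(V[1,1],V[0,1])))
T=lambda u,v,z:w("top",170+u/3.3333,195+v/3.3333,z)
b=T(217,70,.037);print("ball top",b,"scene",w("scene",448,230,.037))
for a,c,z in(((168,117),(254,111),.068),((148,236),(252,232),.077)):
    A,B=T(*a,z),T(*c,z);print("casting edge",A.round(4),B.round(4),ang(A,B),((A+B)/2).round(4))
P=[w("top",u,v,.012) for u,v in((182,211),(269,203),(276,288),(188,296))];print("plate",np.mean(P,0),[ang(P[i],P[(i+1)%4]) for i in range(4)])
K=lambda u,v,z:w("top",285+u/4,170+v/4,z)
A,B=K(268,105,.092),K(328,95,.092);print("key top",A,B,(A+B)/2,ang(A,B))
S=lambda u,v,z:w("scene",280+(u-400)*.3,235+(v-300)*.3,z)
q=[S(*p,.092) for p in((502,464),(560,423),(567,437),(509,479))];print("key scene",np.round(q,4),np.mean(q,0),ang(q[0],q[1]),ang(q[3],q[2]))
q=[K(*p,.04) for p in((37,100),(350,63),(367,160))];print("block",(q[0]+q[2])/2,ang(q[0],q[1]))
for n,(u,v) in(("top",(210,147)),("scene",(528,247)),("top",(346,303)),("scene",(281,166))):print("spare",w(n,u,v,.118))
E
```

```text
top rotor 496.8205128205128 225.4660633484163 [ 0.5567 -0.333 ] 221.0
((556.3792114257812, -332.1293029785156), (34.96027374267578, 35.79842758178711), 55.37998580932617)
slot [ 0.5549 -0.3322] 155.35197160652828
scene rotor 124.74188311688312 320.41883116883116 [ 0.5569 -0.3374] 308.0
((556.7512817382812, -337.3517150878906), (30.697107315063477, 30.32684898376465), 56.34476852416992)
slot [ 0.5579 -0.3372] 147.4632205326093
ball top [0.5814922  0.24150275 0.037     ] scene [0.58258399 0.23931887 0.037     ]
casting edge [0.5449 0.2678 0.068 ] [0.5491 0.2116 0.068 ] -85.75782895640258 [0.547  0.2397 0.068 ]
casting edge [0.4661 0.2768 0.077 ] [0.469  0.2098 0.077 ] -87.56546733580666 [0.4675 0.2433 0.077 ]
plate [0.50977489 0.25796808 0.012     ] [np.float64(-84.46289641650388), np.float64(-174.35597053834476), np.float64(95.42247724148567), np.float64(6.1537541942692915)]
key top [ 0.61614398 -0.01824269  0.092     ] [ 0.62173763 -0.0505686   0.092     ] [ 0.61894081 -0.03440564  0.092     ] -80.18279416123941
key scene [[ 0.6244 -0.0532  0.092 ]
 [ 0.6139 -0.018   0.092 ]
 [ 0.6227 -0.0184  0.092 ]
 [ 0.6335 -0.0536  0.092 ]] [ 0.62362163 -0.03580551  0.092     ] 106.59703175635522 107.0577253810205
block [0.61244643 0.01698767 0.04      ] -82.94117994960808
spare [0.71713484 0.28611298 0.118     ]
spare [0.71707319 0.2902746  0.118     ]
spare [ 0.38695944 -0.00457158  0.118     ]
spare [ 0.38343063 -0.00581739  0.118     ]
```

```bash
python3 - <<'E'
from h import *
R0=rot(88);R1=rot(-92)
for R in(R0,R1):print(arm.solve_ik([.582,.2405,.22],R).round(1))
for p,y in(((.621,-.035,.15),14),((.557,-.335,.2),56),((.557,-.335,.2),-50)):
    print(y,[arm.solve_ik(p,rot(y+k)) for k in(0,180)])
R=min((R0,R1),key=lambda R:abs(arm.solve_ik([.582,.2405,.22],R)[5]))
arm.move_to([.582,.2405,.16],R);t=arm.current_t()
arm.move_l([.582,.2405,.0185],feed=.12);print(t,arm.current_t(),arm.current_force())
arm.grip(.015);print(arm.current_width(),arm.current_grasp_force(),arm.current_t())
cv2.imwrite("pics/g.png",np.hstack([arm.snapshot("scene")[100:300,300:560,::-1],arm.snapshot("top")[150:350,150:350,::-1]]))
E
```

```text
[ 17.   28.4  75.9  -0.   75.7 -71. ]
[ 17.   28.4  75.9  -0.   75.7 109. ]
14 [array([-8.72446026e+00,  3.17202795e+01,  8.18154602e+01, -2.54444375e-14,
        6.64642603e+01, -2.27244603e+01]), array([-8.72446026e+00,  3.17202795e+01,  8.18154602e+01, -2.54444375e-14,
        6.64642603e+01,  1.57275540e+02])]
56 [array([-3.62853611e+01,  3.10339114e+01,  7.42929657e+01, -2.54444375e-14,
        7.46731229e+01, -9.22853611e+01]), array([-3.62853611e+01,  3.10339114e+01,  7.42929657e+01, -2.54444375e-14,
        7.46731229e+01,  8.77146389e+01])]
-50 [array([-3.62853611e+01,  3.10339114e+01,  7.42929657e+01, -2.54444375e-14,
        7.46731229e+01,  1.37146389e+01]), array([-3.62853611e+01,  3.10339114e+01,  7.42929657e+01, -2.54444375e-14,
        7.46731229e+01, -1.66285361e+02])]
3.4333 4.7583 [-0.04495076 -0.09075641 -0.31511781]
0.02259850665039653 29.99996244907379 5.825
```

View pics/g.png

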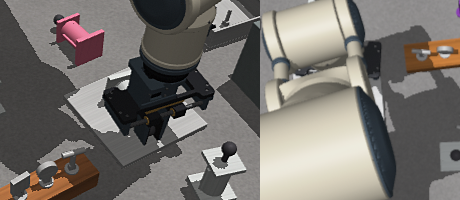

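The gripper holds something 22.6 mm wide, so the ball is between the pads (fingers at about (160,110) in the view). I'll lift it gently and check.

```bash
python3 - <<'E'
from h import *
arm.move_l([.575,.243,.09],feed=.1);print(arm.current_width(),arm.current_force())
arm.move_l([.525,.255,.150],feed=.12);arm.sleep(.3);print(arm.current_width(),arm.current_force(),arm.current_torque(),arm.current_t())
cv2.imwrite("pics/g2.png",cv2.resize(arm.snapshot("scene")[80:280,330:550,::-1],None,fx=2.5,fy=2.5))
E
```

```text
0.022098209458947103 [ 7.59084137 -0.641103    6.05863917]
0.022302528216751497 [-0.31167445 -0.38422502 -4.531994  ] [ 0.06614367 -0.18905956  0.01688535] 7.9
```

View pics/g2.png

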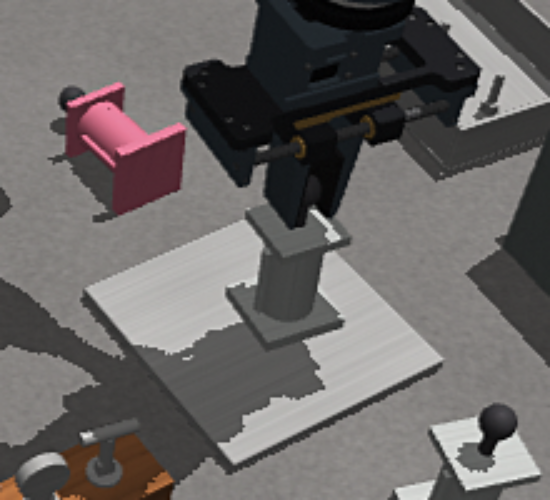

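It hangs foot-down, with the foot around (285,305) in the crop, over the plate. Now I'll lower it until it touches and release.

```bash
python3 - <<'E'
from h import *
p=np.array([.512,.257,.125]);arm.move_l(p,feed=.1)
f0=arm.current_force()[2]
while p[2]>.1:
    p[2]-=.002;arm.move_l(p,feed=.04);f=arm.current_force()
    if f[2]>f0+8:break
print(f0,f,p,arm.current_t())
arm.grip(.06);print(arm.current_force())
arm.move_l([p[0],p[1],.18],feed=.2)
arm.move_to([.621,-.035,.16],rot(14+180*0))
print(arm.current_t(),arm.current_joint_positions())
cv2.imwrite("pics/s3.png",arm.snapshot("scene")[:,:,::-1]);cv2.imwrite("pics/t3.png",arm.snapshot("top")[:,:,::-1])
E
```

```text
-4.202800123274475 [3.07139229 1.55162805 8.65499074] [0.512 0.257 0.113] 9.8833
[0.40029615 0.27690964 0.51730283]
12.2917 [-8.64334831e+00  3.11075474e+01  8.12477346e+01  1.71616838e-02
  6.76944464e+01 -2.27846724e+01]
```

View pics/s3.png

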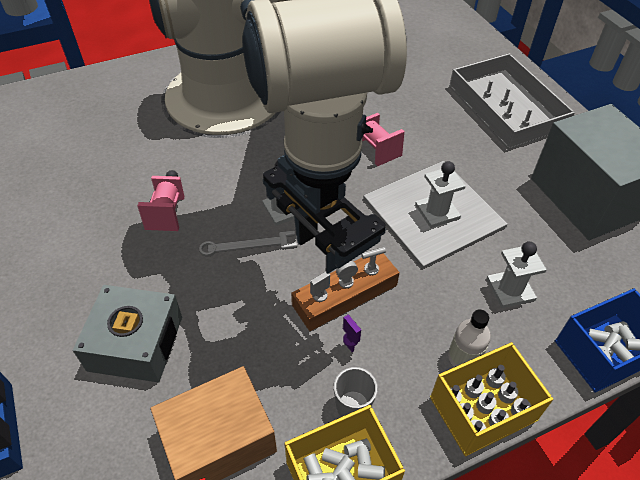

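The casting stands upright on the plate at (437,205), and both spares are still up. Next is the key.

```bash
python3 - <<'E'
from h import *
arm.move_l([.621,-.035,.055],feed=.15);print(arm.current_force())
arm.grip(.005);print(arm.current_width(),arm.current_grasp_force(),arm.current_force())
arm.move_l([.621,-.035,.13],feed=.1);print(arm.current_width(),arm.current_force())
p=[.557,-.335,.130];arm.move_to(p,rot(56));
print(arm.current_t(),arm.current_joint_positions(),arm.current_ee_pos(),arm.current_force(),arm.current_torque())
s=arm.snapshot("scene")[:,:,::-1];cv2.imwrite("pics/s4.png",s);cv2.imwrite("pics/s4c.png",cv2.resize(s[230:370,60:220],(800,700),interpolation=cv2.INTER_CUBIC)[:600])
E
```

```text
[ 0.19435842  0.8452487  -0.59157736]
0.009624194583678927 30.00004291534424 [-0.27044573 -0.53860593  0.78688117]
0.009855938274289917 [-0.12031546 -0.45636273 -0.90493125]
16.1333 [-3.62235722e+01  3.50638389e+01  7.86932993e+01  1.78708185e-02
  6.62848844e+01 -9.21973213e+01] [ 0.5571653  -0.33413097  0.12965738] [-0.18404573  0.20211053 -0.55265432] [ 0.00788919 -0.14570998 -0.02268455]
```

View pics/s4c.png

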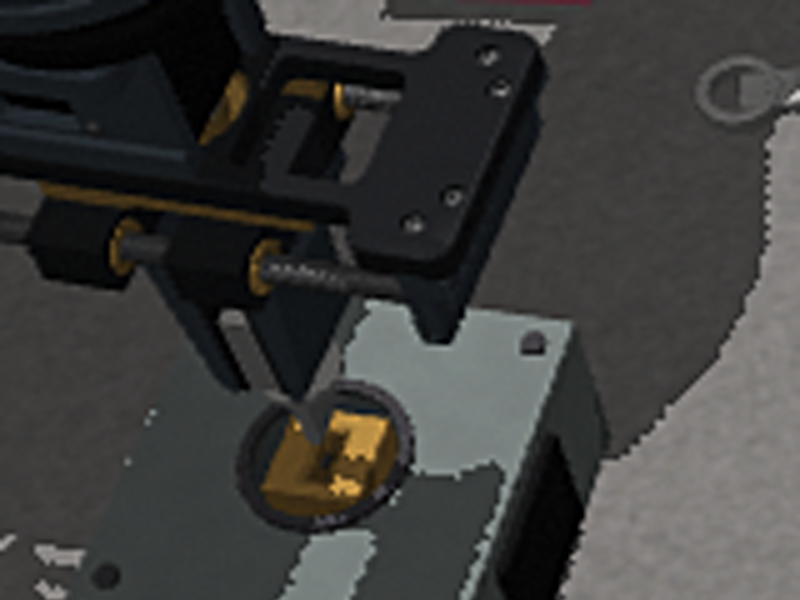

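```bash
python3 - <<'E'
from h import *
s=cv2.imread("pics/s4.png");x0,y0,k=95,290,10
c=cv2.resize(s[y0:y0+50,x0:x0+60],None,fx=k,fy=k,interpolation=cv2.INTER_CUBIC);d=c.copy()
q=np.array(arm.current_ee_pos());R=np.array(arm.current_tool_rot());print(R.round(3).tolist())
o=q+[0,0,.0188-.034];e=R[:,0];n=R[:,1]
def P(p):return tuple(int(v) for v in (px("scene",p)-[x0,y0]+.5)*k)
def blade(off,col):
    for sx in(-8,8):
        for sy in(-2.5,2.5):
            a=o+e*(off+sx)/1000+n*sy/1000;cv2.line(d,P(a),P(a-[0,0,.028]),col,1)
    cv2.polylines(d,[np.array([P(o+(e*np.cos(t)+n*np.sin(t))*.0125+e*off/1000) for t in np.linspace(0,6.3,30)])],1,col,1)
blade(0,(0,255,0))
print("tip",px("scene",o-[0,0,.028]),[px("scene",o-[0,0,.028]+e*.003),px("scene",o-[0,0,.028]+n*.003)],e,n)
cv2.imwrite("pics/ov.png",np.vstack([c[:300],d[:300]]) if 0 else np.hstack([c,d])[:, :1200]);
cv2.imwrite("pics/ov.png",cv2.resize(np.hstack([c[:,50:500],d[:,50:500]]),(800,444)))
E
```

```text
[[-0.829, 0.559, -0.0], [0.559, 0.829, 0.0], [0.0, 0.0, -1.0]]
tip [124.76473531 314.89282183] [array([125.49980678, 313.22844054]), array([126.63830674, 315.18564557])] [-8.29121901e-01  5.59067679e-01  4.51001135e-04] [5.59067812e-01 8.29121896e-01 2.50679599e-04]
```

View pics/ov.png

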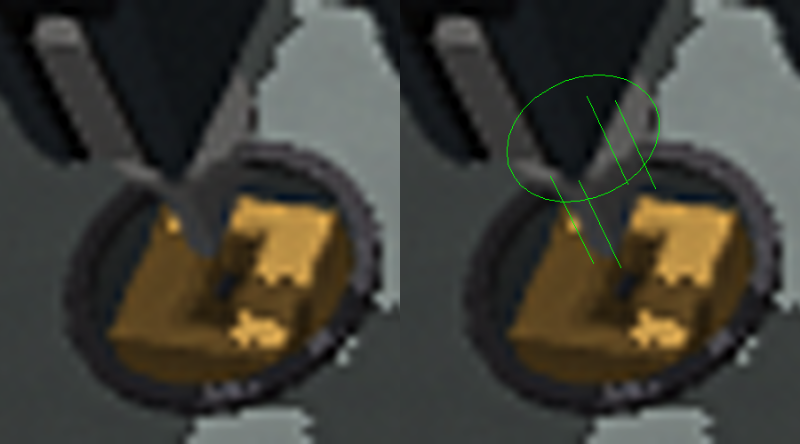

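The key points down into the keyway. Its tip is at about (207,258) in the enlarged view and the slot is just beyond it, so I'll go in with a small force-guided search.

```bash
python3 - <<'E'
from h import *
R=np.array(rot(56));e=R[:,0];n=R[:,1];c=np.array([.557,-.337,0]);Z=np.array([0,0,1.])
arm.move_l(c+.120*Z,R,feed=.1);f0=np.array(arm.current_force());print(f0,arm.current_ee_pos(),arm.current_t())
done=False
for a,b in((0,0),(0,1.5),(0,-1.5),(0,3),(0,-3),(2,0),(-2,0),(2,1.5),(-2,1.5)):
    if arm.current_t()>29:break
    q=c+e*a/1000+n*b/1000
    arm.move_l(q+.119*Z,feed=.08)
    for z in np.arange(.1155,.1075,-.0015):
        arm.move_l(q+z*Z,feed=.04);f=np.array(arm.current_force())-f0
        if f[2]>7:break
    else:
        done=True
    print(a,b,z.round(4),(f@e).round(1),(f@n).round(1),f[2].round(1),arm.current_ee_pos().round(4),arm.current_width(),arm.current_t())
    if done:break
s=arm.snapshot("scene")[:,:,::-1];cv2.imwrite("pics/s5.png",s)
E
```

```text
[ 0.30804248  0.38731831 -1.08824584] [ 0.55695939 -0.33601281  0.11935201] 16.4333
0 0 0.108 -5.2 -0.2 -0.2 [ 0.5572 -0.3372  0.108 ] 0.009671198116288254 18.1833
```

It slid in on the first try. Now I'll wiggle it home.

```bash
python3 - <<'E'
from h import *
R=np.array(rot(56));e=R[:,0];n=R[:,1];c=np.array([.557,-.337,0])-e*.0008;Z=np.array([0,0,1.])
s=1;f0=np.array([.3,.4,-1.1]);z=.108;L=[]
while z>.0862 and arm.current_t()<40:
    z-=.0015;s=-s
    arm.move_l(c+z*Z,rot(56+5*s),feed=.03)
    f=np.array(arm.current_force())-f0;p=arm.current_ee_pos()
    L.append((round(z,4),p[2].round(4),(f@e).round(1),(f@n).round(1),f[2].round(1),arm.current_torque()[2].round(2)))
    if f[2]>25 :
        arm.move_l(c+z*Z,rot(56-5*s),feed=.03)
        if z<.0885:break
print(*L,sep="\n");print(arm.current_ee_pos(),arm.current_width(),arm.current_force(),arm.current_t())
s=arm.snapshot("scene")[:,:,::-1];cv2.imwrite("pics/s6c.png",cv2.resize(s[270:370,70:190],(600,500),interpolation=cv2.INTER_CUBIC))
E
```

```text
(0.1065, np.float64(0.1063), np.float64(-3.7), np.float64(-0.2), np.float64(-0.6), np.float64(-0.04))
(0.105, np.float64(0.1051), np.float64(-0.8), np.float64(-1.9), np.float64(3.8), np.float64(0.01))
(0.1035, np.float64(0.1034), np.float64(-1.3), np.float64(-0.9), np.float64(0.3), np.float64(-0.02))
(0.102, np.float64(0.102), np.float64(-1.8), np.float64(-0.5), np.float64(1.9), np.float64(0.01))
(0.1005, np.float64(0.1003), np.float64(-1.6), np.float64(-0.5), np.float64(-0.3), np.float64(-0.03))
(0.099, np.float64(0.0989), np.float64(0.0), np.float64(-0.9), np.float64(1.3), np.float64(-0.04))
(0.0975, np.float64(0.0974), np.float64(-0.1), np.float64(-1.1), np.float64(0.1), np.float64(0.07))
(0.096, np.float64(0.096), np.float64(-0.6), np.float64(-0.7), np.float64(0.7), np.float64(-0.03))
(0.0945, np.float64(0.095), np.float64(0.5), np.float64(-1.6), np.float64(6.6), np.float64(0.07))
(0.093, np.float64(0.0935), np.float64(-2.1), np.float64(-0.4), np.float64(6.4), np.float64(-0.0))
(0.0915, np.float64(0.0916), np.float64(-4.3), np.float64(-1.3), np.float64(0.9), np.float64(-0.01))
(0.09, np.float64(0.0899), np.float64(-4.6), np.float64(-0.2), np.float64(-0.0), np.float64(0.01))
(0.0885, np.float64(0.0885), np.float64(-3.1), np.float64(-0.2), np.float64(0.6), np.float64(-0.01))
(0.087, np.float64(0.0869), np.float64(-2.2), np.float64(-0.9), np.float64(2.3), np.float64(0.01))
(0.0855, np.float64(0.0868), np.float64(4.4), np.float64(-0.3), np.float64(22.2), np.float64(0.03))
[ 0.55770387 -0.33747985  0.08682312] 0.009747798795646207 [-3.52006718  2.5853565  21.07641364] 23.0333
```

View pics/s6c.png

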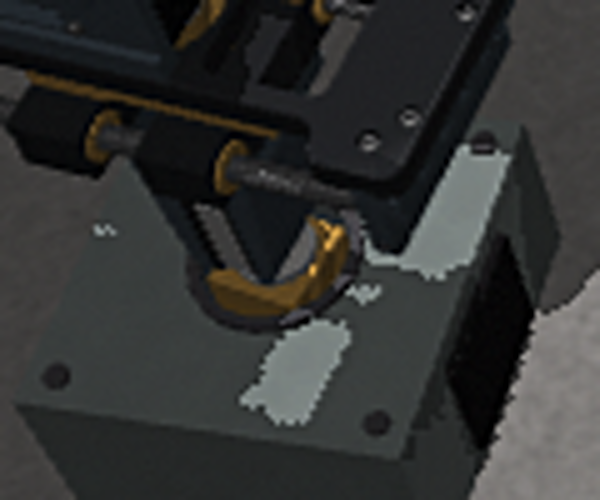

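The key is home: firm contact at TCP z 0.0868 (expected 0.0872), with the collar on the rotor. Now I'll turn it clockwise with lateral force compliance.

```bash
python3 - <<'E'
from h import *
R=np.array(rot(56));e=R[:,0];c=np.array([.557,-.337,.0864])-e*.0006
f0=np.array([.3,.4,-1.1]);L=[]
for y in list(range(50,-30,-8))+list(range(-30,-52,-2)):
    arm.move_l(c,rot(y),feed=.05)
    f=np.array(arm.current_force())-f0;tz=arm.current_torque()[2];Q=arm.current_tool_rot();ya=np.degrees(np.arctan2(Q[1,1],Q[0,1]))
    L.append((y,ya.round(1),f.round(1).tolist(),tz.round(3),c.round(4).tolist(),round(arm.current_t(),1)))
    c[:2]+=np.clip(f[:2]*4e-5,-.0004,.0004)
    if np.hypot(*f[:2])>30 or (y<-36 and tz>.45) or arm.current_t()>50:break
print(*L,sep="\n");print(arm.current_width(),arm.current_ee_pos(),arm.current_joint_positions())
s=arm.snapshot("scene")[:,:,::-1];cv2.imwrite("pics/s7c.png",cv2.resize(s[270:370,70:190],(600,500),interpolation=cv2.INTER_CUBIC))
E
```

```text
(50, np.float64(49.9), [-0.4, -0.3, 12.2], np.float64(0.013), [0.5575, -0.3373, 0.0864], 23.3)
(42, np.float64(41.9), [-0.0, 0.6, 11.9], np.float64(0.011), [0.5575, -0.3373, 0.0864], 23.6)
(34, np.float64(33.9), [0.4, -1.1, 12.6], np.float64(-0.029), [0.5575, -0.3373, 0.0864], 23.9)
(26, np.float64(25.9), [-1.0, 0.2, 12.0], np.float64(0.003), [0.5575, -0.3374, 0.0864], 24.2)
(18, np.float64(17.9), [0.5, 0.1, 10.9], np.float64(0.081), [0.5575, -0.3374, 0.0864], 24.5)
(10, np.float64(9.9), [0.0, -1.2, 11.4], np.float64(-0.001), [0.5575, -0.3374, 0.0864], 24.8)
(2, np.float64(1.9), [0.2, -1.2, 11.2], np.float64(0.1), [0.5575, -0.3374, 0.0864], 25.1)
(-6, np.float64(-6.1), [0.5, 0.3, 11.2], np.float64(0.078), [0.5575, -0.3375, 0.0864], 25.4)
(-14, np.float64(-14.1), [-0.6, -1.1, 10.8], np.float64(0.118), [0.5575, -0.3374, 0.0864], 25.7)
(-22, np.float64(-22.1), [0.0, -0.6, 11.6], np.float64(0.069), [0.5575, -0.3375, 0.0864], 26.0)
(-30, np.float64(-30.1), [0.2, -1.1, 10.9], np.float64(0.116), [0.5575, -0.3375, 0.0864], 26.2)
(-32, np.float64(-32.1), [0.4, 0.1, 11.8], np.float64(0.124), [
[... 167 characters left out ...]
1.3], np.float64(0.124), [0.5574, -0.3376, 0.0864], 27.0)
(-38, np.float64(-38.1), [-0.1, -0.2, 11.7], np.float64(0.057), [0.5575, -0.3376, 0.0864], 27.2)
(-40, np.float64(-40.1), [-0.5, -0.8, 12.4], np.float64(0.168), [0.5574, -0.3376, 0.0864], 27.5)
(-42, np.float64(-42.1), [-1.2, -0.3, 12.5], np.float64(0.201), [0.5574, -0.3376, 0.0864], 27.8)
(-44, np.float64(-44.1), [-1.4, -0.5, 11.3], np.float64(0.388), [0.5574, -0.3376, 0.0864], 28.0)
(-46, np.float64(-46.1), [-1.2, -1.0, 12.0], np.float64(0.626), [0.5573, -0.3377, 0.0864], 28.2)
0.009897561209555168 [ 0.5572615  -0.33771671  0.08688094] [-3.64543907e+01  3.80112824e+01  8.05370019e+01 -2.23023338e-02
  6.14435993e+01  9.63252691e+00]
```

View pics/s7c.png

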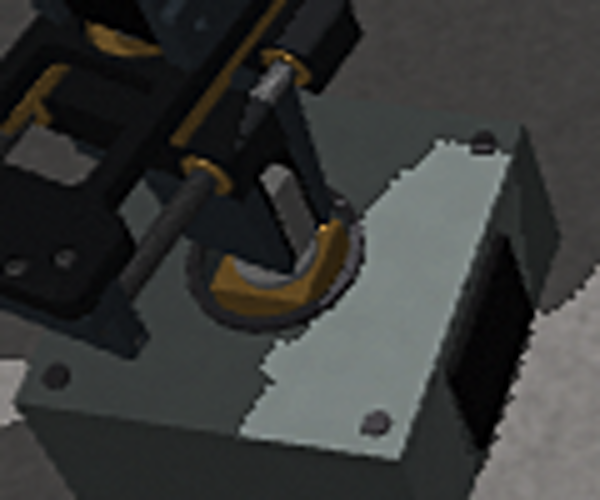

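The torque rises sharply from −42° on, which is the stop (90° plus the play), and the collar sits on the rotor at (270,275). One last check of the hold and the castings, then I hand it in.

```bash
python3 - <<'E'
from h import *
arm.sleep(.5);print(arm.current_torque()[2],arm.current_force(),arm.current_width())
s=arm.snapshot("scene")[:,:,::-1].astype(int);o=cv2.imread("pics/s3.png").astype(int)
for x,y in((437,205),(518,272)):print(abs(s-o)[y-45:y+35,x-30:x+30].mean())
o=cv2.imread("pics/scene0.png").astype(int);print(abs(s-o)[155:225,260:305].mean())
print(arm.sign_off(),arm.current_t())
E
```

```text
0.5905920397829775 [-1.10586453  0.12003492 10.1360218 ] 0.01026977246436955
13.689027777777778
12.248611111111112
8.36888888888889
the job is handed in; nothing more can be done
the job is handed in; nothing more can be done
```

The casting was stood upright on the test plate and let go, and the rectangular-head key is fully home and held against the clockwise stop (about 0.6 N m). I handed the job in at about 29 s of robot time. The castings were last seen upright at about 12 s; an automatic picture comparison before hand-in was inconclusive, probably because of moving shadows.

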